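# Free the deep guard comb from the spring clip

## Task

The deeper of the two guard combs (the one with the taller teeth) needs rinsing. Lift the sprung arm of the metal clip by its turned-up thumb tab until it snaps over and stays open by itself, and only then take the deep comb out and lay it flat, teeth up, in the white soap dish. Leave the clip standing open with the shallow comb still in its place, and do not shift the dish or anything else on the shelf.

Things in the scene. Friction and masses are not known exactly. Their poses are not given: they have to be found in the camera images.
- clip: Steel clip's base, screwed down: plate 3 mm thick, 142 mm wide (y), x from -62 to +94 mm of its origin, which lies on its underside; z up, front -x. Front edge lip 8 mm high. Both combs lie on it, teeth to -x, 40 mm either side of the middle in y (deep one on either side), 40 mm gap between them. Hinge ears 33 mm high at x 40 to 60, y +/-20 mm; spring strut behind.
- clip_arm (a joint): Angle of the clip's sprung arm, rad: about 0 shut (bar pressing on both combs), grows as its front end lifts and swings up and back (+x); 2.0 = against its open stop. Over-centre spring: lifted less than about 0.95 it springs shut, past that it swings open by itself and stays. About 5 N at the thumb tab when shut, fading to none near 0.95.
- clip_hinge (a point): Middle of the arm's hinge axis (the base's y): 50 mm behind (+x) the base's origin, 22.5 mm above the shelf. The arm: strap 34 mm wide, 3 mm thick, level when shut, 85 mm forward from here over the gap between the combs; cross bar 126 x 16 mm, 39 mm in front of here. Wide open the arm leans back, up to 122 mm above the shelf, its tip 80 mm behind this point.
- thumb_tab (a point): Middle of the thumb tab on the arm's front end: tongue 45 mm long, 40 mm wide, 3 mm thick. Shut, it slopes up and forward at 40 degrees, from 85 mm in front of the hinge and level with it to a 6 mm rolled edge 119 mm in front, 51 mm above the shelf. Free space below and in front: a fingertip pushed in under it towards the hinge lifts it. Turns with the arm (axes the base's when shut).
- deep_comb_mid (a point): Deep guard comb: black plastic, 60 mm long (x), 40 wide (y), about 25 g. Tooth block 28 mm high in front (-x), front 10 mm sloping down; heel 20 mm long, 12 mm high at the back, under the clip's bar. Point: half-way up (14 mm above underside), mid width, 24 mm behind the front end, middle of the full-height side faces (30 mm long), to be gripped across the width. z up.
- low_comb_mid (a point): Shallow guard comb, which stays: same length, width and heel as the deep one, but only 14 mm high; point half-way up (7 mm above its underside), mid width, 24 mm behind its front end.
- soap_dish: White ceramic soap dish, loose, 0.38 kg: 108 mm (x) by 144 mm (y), 20 mm high, walls 6 mm (inside 96 by 132 mm, corners cut off); origin at the centre of its underside. Inside, low drain ribs along x give a flat seat 8.5 mm above the shelf.
- trimmer: Cylindrical black trimmer standing upright, 38 mm across and 150 mm tall; origin at the centre of its underside. Leave alone.
- beard_brush: Beech beard brush lying bristles down, 100 mm (x) by 36 mm (y) by 30 mm high; origin at the centre of its underside. Leave alone.
- cream_jar: Amber glass jar with a metal lid, 62 mm across, 48 mm high; origin at the centre of its underside. Leave alone.
- oil_bottle: Small amber bottle with a black cap, 34 mm across, 85 mm high; origin at the centre of its underside. Leave alone.
- pocket_comb: Flat dark wooden pocket comb, 30 mm (x) by 130 mm (y), 6 mm thick; origin at the centre of its underside. Leave alone.
Not all that is in view belongs to the job. What is shaped like the part that bears deep_comb_mid but blue is not meant.

How it is judged:
By the outcome, as a careful person would: the job done as asked, in the order asked, and still so for the second after the job is handed in, with the robot touching nothing.
It also fails if it takes over 61 s, if anything falls off the work surface, if the arm or the gripper's body presses on something with over 40 N, if the wrist force passes 120 N, or if a joint passes its speed limit or range.

## Robot

A 6-joint arm with a two-finger parallel gripper is mounted at the origin on the work surface. World frame = base frame: x ahead of the robot, y to its left, z up, the work surface at z = 0. Lengths are in mm, angles in rad, forces in N, time in s.
With the tool pointing down it reaches from about 300 to 775 mm from the base axis. Payload 14.6 kg.
Tool frame: the origin (TCP) lies midway between the tips of the shut fingers; the grasp point (between the pads) lies 19 mm behind it; z points along the fingers, y is the direction in which the jaws open and shut (so a half turn about z gives the same grasp; the last joint's range is limited). The gripper opens to 85 mm and grips with 20 to 120 N. Pads are 22 mm wide; open, the fingers measure 114 mm over their backs; the gripper's body (76 mm by 85 mm) begins 54 mm behind the grasp point. The pads swing forward as they close: fully open they stand 13 mm farther back than shut.
Start: joints at [1.045, 0.3, 1.521, -0, 1.321, -0.067], TCP at [243.576, 493.113, 231.281] pointing down, gripper open.
Joint ranges: [-3.03, 3.03], [-0.79, 2.21], [0.23, 2.52], [-1.04, 4.18], [0, 3.07], [-2.55, 2.55]. Speed limits (rad/s): [2.22, 2.22, 2.57, 3.14, 3.14, 3.14].

## Interface

Orientations are given as a rotation vector (axis times angle).
In Python, from workcell import ctrl, read_camera, ticket, finder gives the robot as it stands. The module is installed in compiled form; this text tells all that it offers.
- The arm moves only by the shell command python3 -m creep 'ROWS' [FORCE]. ROWS is JSON, a list of rows, each an object of numbers: "hand": the opening, from 0 (shut) to 1 (fully open); "dx", "dy", "dz": the shift along the tool's x, y, z in cm; "ax", "ay", "az": the turn, a rotation vector about the tool's x, y, z in degrees. In form: [{"hand": .., "dx": .., "dy": .., "dz": .., "ax": .., "ay": .., "az": ..}, ...]. A call has 1 to 12 rows; each row shifts and turns the pose as measured when the row begins, along the tool's axes as they then stand; what a row does not reach is not made up. A row lasts 1/8 s, in which the tool goes at most 62.5 mm and 10.7 degrees, less where a joint would pass 70% of its speed; a pose out of reach is approached as far as the arm can. A call with a gripper value outside its range is refused whole. The fingers move at their own pace and stop on an object; FORCE is the grip in N (left out, the last holds). Time passes only in rows, so rows that do not move let the fingers close. It gives the time, the measured TCP pose, the force and the opening at its end, in the units of the state.
- ctrl.sense(): the state, without advancing time (a new reading comes with each control period).
- read_camera(name): name is "scene" or "top"; returns a dict with "frame" (384x512x3 uint8, red, green, blue), "range_z" (384x512 float32, mm along the optical axis (not along the pixel's ray), 0 where there is no reading), "vertical_fov" (degrees; the focal length in pixels is half the picture's height over the tangent of half this angle, whatever the lens; pixels are square), "cx", "cy" (the principal point, pixels), "k1" (the pictures are not rectified: a ray, as slopes to the right and down, at radius r is drawn at 1 + k1 r^2 times it, then the intrinsics apply), "R" (3x3) and "t" (3): a world point X has camera coordinates R X + t. Camera axes: x right, y down, z forward; pixel columns grow to the right and rows downward; lengths in mm; the calibration is good to about 2 mm. A picture is of the moment at which its call begins.
- ticket.hand_in(): hands the job in, once; it reports no verdict.
Trained networks look in the newest picture that a camera, given by its name, has taken for a name from the list of things; names that differ only in an ending like _2 or _b are one class to them, and where a whole thing is asked for, a point or a joint stands for the part that bears it (a point fixed in the world has none). Each returns a list of dicts, best first, with "score" (0 to 1); they miss things now and then, are a little off and sometimes report something else, mostly with a low value. They report only what shows in the picture. A call takes as long as a camera call. They do not tell look-alikes from the thing itself.
- finder.search_frame(target, camera): "uv" ([column, row] in pixels, amid what is visible of it).
- finder.masks_of(target, camera): "pixels" (384x512 bool, what is visible of it) and "uv" ([column, row] in pixels, amid what is visible of it).
The state is a dict: "time_s": time; "joint_positions": joint angles; "joint_velocities": joint speeds; "tau": joint torques, N m; "tcp_pos": TCP position; "eef_rot": TCP orientation; "contact_force": force on the tool from outside, world axes, zero at the start; "torque": the same for the moment, N m; "finger_gap": finger opening in mm.
Only numpy, scipy, OpenCV 4.12 (cv2) and the standard library are available. Lean on these libraries where they do the work, as an engineer would, in place of code of your own. Each camera call takes 0.05 s, during which the arm holds its last target.

## Working session

There is one attempt and no reset: what is moved stays moved. The work goes in short steps, Python scripts to look and compute and a shell command to move; the robot and the scene stay as the last step left them, time stands still between calls to the robot, and variables do not carry over. Pictures are saved under pics/ and viewed, and the job is handed in when it is done.

```bash
mkdir -p pics
cat > h.py <<'E'
import numpy as np, cv2
from workcell import ctrl, read_camera, ticket, finder
from scipy.spatial.transform import Rotation as Ro
def cam(name):
    d=read_camera(name); d['f']=d['frame'].shape[0]/2/np.tan(np.radians(d['vertical_fov'])/2); return d
def cloud(d):
    H,W=d['range_z'].shape; f=d['f']
    K=np.array([[f,0,d['cx']],[0,f,d['cy']],[0,0,1.]])
    u,v=np.meshgrid(np.arange(W),np.arange(H))
    p=np.stack([u,v],-1).reshape(-1,1,2).astype(np.float64)
    q=cv2.undistortPoints(p,K,np.array([d['k1'],0,0,0,0.])).reshape(H,W,2)
    z=d['range_z']; C=np.dstack([q[...,0]*z,q[...,1]*z,z])
    X=(C-np.array(d['t']))@np.array(d['R'])
    X[z<=0]=np.nan
    return X
def save(d,n,s=1.5): cv2.imwrite('pics/'+n,cv2.resize(d['frame'][...,::-1],None,fx=s,fy=s,interpolation=cv2.INTER_CUBIC))
E
python3 - <<'E'
from h import *
for n in('scene','top'):
    d=cam(n); save(d,n+'0.png'); print(n,d['f'],d['cx'],d['cy'],d['k1'],-np.array(d['R']).T@d['t'],np.round(d['R'],3).tolist())
    X=cloud(d); np.savez('pics/'+n+'0.npz',X=X,f=d['frame'])
    for t in ['clip','clip_arm','thumb_tab','deep_comb_mid','low_comb_mid','soap_dish','trimmer','beard_brush','cream_jar','oil_bottle','pocket_comb']:
        for r in finder.masks_of(t,n)[:3]:
            m=r['pixels']; P=X[m]; P=P[~np.isnan(P[:,0])]
            print(t,round(r['score'],2),np.round(r['uv']),m.sum(),np.round(np.median(P,0)) if len(P) else '', np.round(np.percentile(P,[3,97],axis=0)).tolist() if len(P) else '')
print(ctrl.sense())
E
```

```text
scene 472.79457264828494 260.4113947487775 181.63269627778817 0.030969095658082722 [1170.8423444   797.99757015  766.23138609] [[-0.797, 0.604, -0.003], [0.351, 0.459, -0.816], [-0.492, -0.651, -0.578]]
clip 0.73 [208. 177.] 1044 [ 636. -165.   12.] [[557.0, -239.0, 1.0], [718.0, -97.0, 51.0]]
clip 0.7 [307. 181.] 335 [415.   6.   5.] [[394.0, -59.0, -1.0], [429.0, 62.0, 8.0]]
clip 0.38 [221. 175.] 202 [ 615. -112.   28.] [[597.0, -144.0, 8.0], [640.0, -104.0, 33.0]]
clip_arm 0.97 [213. 170.] 350 [ 616. -164.   25.] [[559.0, -217.0, 19.0], [645.0, -118.0, 52.0]]
thumb_tab 0.87 [214. 170.] 373 [ 618. -163.   25.] [[559.0, -217.0, 18.0], [646.0, -113.0, 52.0]]
deep_comb_mid 0.55 [260. 149.] 248 [ 421. -186.   16.] [[389.0, -217.0, 2.0], [444.0, -164.0, 30.0]]
deep_comb_mid 0.48 [221. 178.] 201 [ 618. -112.   26.] [[599.0, -142.0, 7.0], [647.0, -105.0, 33.0]]
low_comb_mid 0.67 [208. 164.] 77 [ 600. -211.   17.] [[580.0, -225.0, 13.0], [619.0, -193.0, 20.0]]
trimmer 0.67 [199. 201.] 804 [752.  -5.  84.] [[732.0, -27.0, 7.0], [763.0, 1.0, 149.0]]
beard_brush 0.9 [268. 195.] 517 [552.  11.
[... 2033 characters left out ...]
3.0], [425.0, 61.0, 9.0]]
{'time_s': 1.2, 'joint_positions': array([ 1.04542218e+00,  2.99882868e-01,  1.52097128e+00, -3.85697705e-05,
        1.32068567e+00, -6.65837750e-02]), 'joint_velocities': array([-0.00119228, -0.00088236,  0.00016168,  0.00194608,  0.00033948,
       -0.00071101]), 'tau': array([-1.59531824e-03, -5.43359685e+01, -3.61967397e+01, -7.88182797e-05,
        7.62010986e-04,  3.38235407e-05]), 'tcp_pos': array([243.58022434, 493.12631221, 231.30214361]), 'eef_rot': array([7.14336111e-01, 3.05924940e+00, 6.22542244e-05]), 'contact_force': array([ 0.2274458 , -0.26484877, -0.73567593]), 'torque': array([0.00563863, 0.01886317, 0.00823114]), 'finger_gap': 85.70194817291723}
```

View pics/scene0.png

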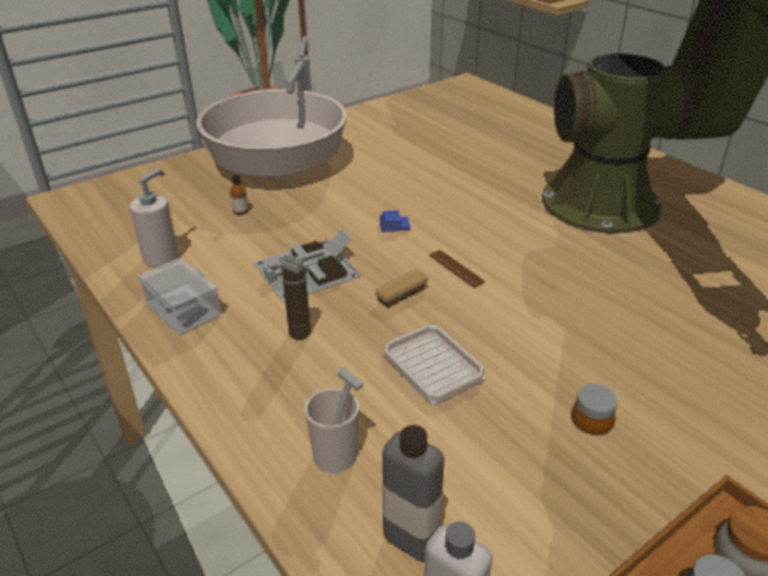

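View pics/top0.png

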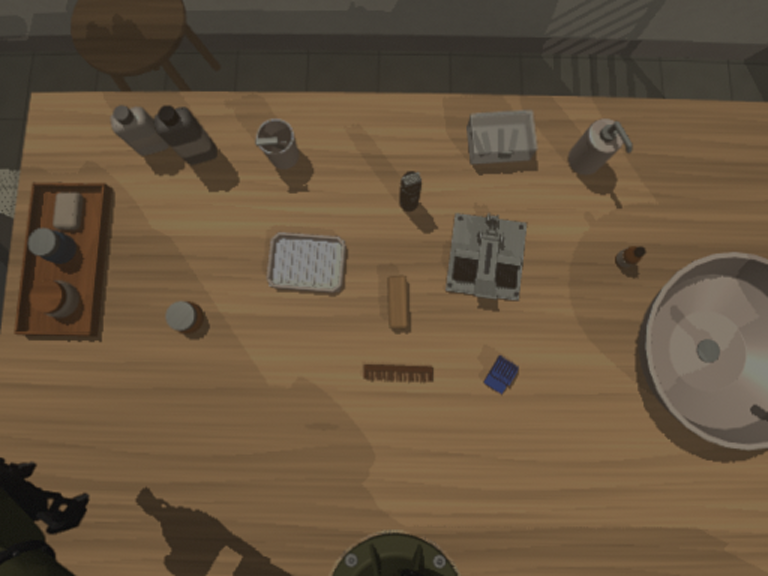

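Run:
```python
import numpy as np,cv2
a=np.load('pics/top0.npz');f=a['f'][140:215,270:370]
b=np.load('pics/scene0.npz');g=b['f'][130:220,160:280]
cv2.imwrite('pics/zt.png',cv2.resize(f[...,::-1],None,fx=7,fy=7,interpolation=cv2.INTER_CUBIC))
cv2.imwrite('pics/zs.png',cv2.resize(g[...,::-1],None,fx=6,fy=6,interpolation=cv2.INTER_CUBIC))
```

```text
(no output)
```

View pics/zt.png

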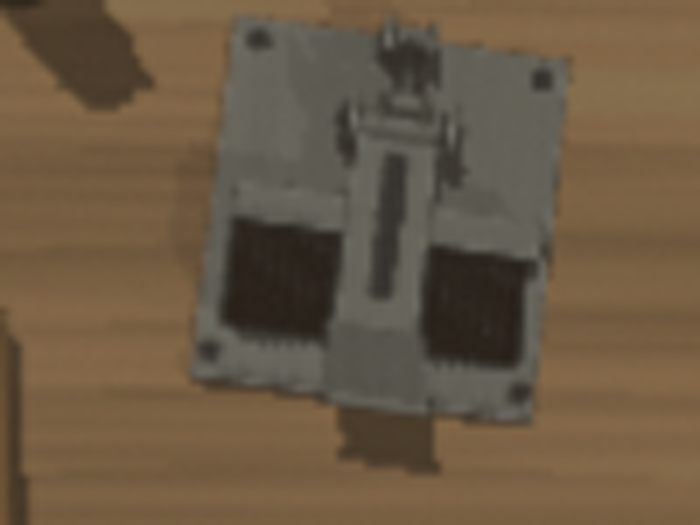

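View pics/zs.png

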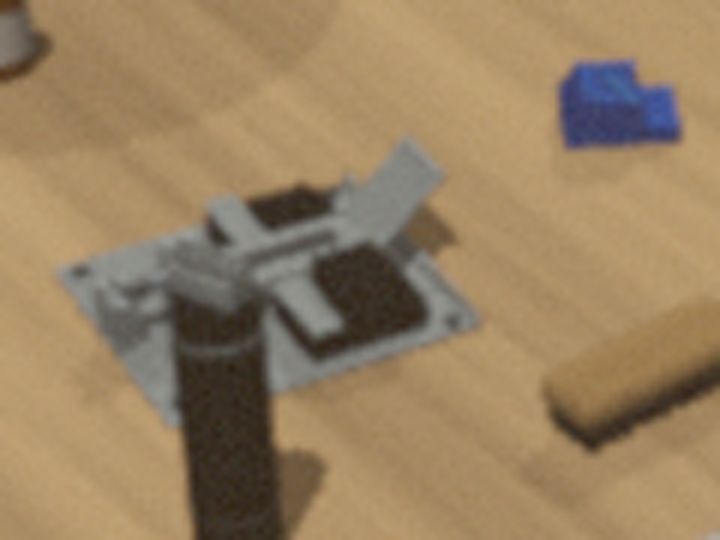

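The deep comb is the dark block on the clip's left (+y) side, at top image (310,180). The shallow one is at (339,184), the dish at (201,170), and the blue look-alike comb at (335,250). Next I'll measure the clip, comb and dish poses.

```bash
cat > fit.py <<'E'
from h import *
d=cam('top');X=cloud(d)
s=cam('scene');Y=cloud(s)
def rect(P): 
    (c,wh,a)=cv2.minAreaRect(P[:,:2].astype(np.float32)); return np.round(c,1),np.round(wh,1),round(a,2)
# ray-plane at z for top pixels
def onplane(d,m,z):
    H,W=m.shape;f=d['f'];K=np.array([[f,0,d['cx']],[0,f,d['cy']],[0,0,1.]])
    v,u=np.nonzero(m);q=cv2.undistortPoints(np.stack([u,v],-1).reshape(-1,1,2).astype(float),K,np.array([d['k1'],0,0,0,0.])).reshape(-1,2)
    R=np.array(d['R']);o=-R.T@d['t'];r=np.c_[q,np.ones(len(q))]@R
    return o+r*((z-o[2])/r[:,2])[:,None]
for nm,dd,XX in(('top',d,X),('scene',s,Y)):
    tb=XX[(np.abs(XX[...,0]-480)<60)&(np.abs(XX[...,1]+100)<60)]; print(nm,'table z',np.median(tb[:,2]))
    for t,z in(('clip',3),('soap_dish',20)):
        r=finder.masks_of(t,nm)
        if not r: continue
        m=r[0]['pixels'].astype(np.uint8)
        P=onplane(dd,m>0,z); print(nm,t,'plane rect',rect(P))
        Q=XX[m>0];Q=Q[~np.isnan(Q[:,0])]; print('   cloud rect',rect(Q), 'top-rim', rect(Q[Q[:,2]>15]) if t!='clip' else rect(Q[Q[:,2]<8]))
    for t in('clip_arm',):
        r=finder.masks_of(t,nm)
        Q=XX[r[0]['pixels']];Q=Q[~np.isnan(Q[:,0])]
        e=Q[Q[:,2]>46]; print(nm,'tab edge',e.mean(0),len(e)); e=Q[(Q[:,2]>30)]; print(nm,'tab',e.mean(0),len(e),rect(e))
    B=XX.reshape(-1,3);B=B[~np.isnan(B[:,0])]
    k=(B[:,0]>575)&(B[:,0]<650)&(B[:,1]>-152)&(B[:,1]<-95)&(B[:,2]>27)&(B[:,2]<35); print(nm,'deep top',B[k].mean(0),k.sum(),rect(B[k]))
    k=(B[:,0]>565)&(B[:,0]<640)&(B[:,1]>-235)&(B[:,1]<-185)&(B[:,2]>13)&(B[:,2]<19); print(nm,'low top',B[k].mean(0),k.sum(),rect(B[k]))
E
python3 fit.py
```

```text
top table z -0.6250407785542175
top clip plane rect (array([ 636.2, -169.9]), array([144.4, 166.9]), 82.6)
   cloud rect (array([ 634.1, -170.4]), array([145. , 172.8]), 82.15) top-rim (array([ 636.7, -170.2]), array([144.9, 167.9]), 82.75)
top soap_dish plane rect (array([617.2, 177.8]), array([145.4, 109.8]), 86.43)
   cloud rect (array([620.3, 178.8]), array([144.4, 113.4]), 86.26) top-rim (array([617.9, 179.1]), array([144.1, 108.1]), 86.11)
top tab edge [ 553.85527912 -157.96719131   51.23266523] 42
top tab [ 572.64983834 -161.53487994   41.84745511] 133 (array([ 612.4, -167.9]), array([ 37.4, 128.3]), 82.46)
top deep top [ 609.10537393 -128.49644587   30.26969869] 107 (array([ 602.8, -129.6]), array([48.5, 46. ]), 81.76)
top low top [ 605.35456426 -207.20209249   16.11983564] 139 (array([ 606.9, -207.4]), array([41.2, 59.1]), 79.03)
scene table z 0.5538727285105801
scene clip plane rect (array([ 618.2, -175.5]), array([167.7, 197.6]), 79.96)
   cloud rect (array([ 636.9, -124.8]), array([270.7, 194.9]), 75.69) top-rim (array([ 619.7, -174.8]), array([166.8, 194.1]), 79.98)
scene soap_dish plane rect (array([625.8, 184.5]), array([153.2, 117.2]), 85.86)
   cloud rect (array([613.1, 178.9]), array([146.5, 128.1]), 86.34) top-rim (array([621.4, 179.5]), array([144.7, 110.3]), 85.92)
scene tab edge [ 559.66411682 -160.57252152   49.54203434] 37
scene tab [ 568.54032956 -161.61692145   41.68213654] 113 (array([ 569.6, -162.7]), array([40.8, 29.7]), 85.66)
scene deep top [ 610.72711997 -127.99494187   30.57183128] 121 (array([ 603.7, -127.7]), array([55.1, 47.2]), 0.21)
scene low top [ 604.53705513 -211.04472457   16.48479657] 76 (array([ 609.8, -211. ]), array([32.3, 58.1]), 89.04)
```

```bash
cat > go.py <<'E'
# prints deltas (cm, deg) in tool axes for target; usage go.py x y z yaw tilt  (yaw of base x axis deg, tilt about tool y)
import sys
from h import *
def target(yaw,tilt):
    c,s=np.cos(np.radians(yaw)),np.sin(np.radians(yaw))
    R=np.array([[-c,-s,0],[-s,c,0],[0,0,-1.]]).T.copy()
    R=np.array([[-c,-s,0],[-s,c,0],[0,0,-1.]]).T
    return Ro.from_matrix(np.column_stack([[-c,-s,0],[-s,c,0],[0,0,-1]]))*Ro.from_rotvec([0,np.radians(tilt),0])
if __name__=='__main__':
    x,y,z,yaw,tilt=map(float,sys.argv[1:6])
    S=ctrl.sense();R=Ro.from_rotvec(S['eef_rot']);T=target(yaw,tilt)
    print('t',round(S['time_s'],2),'pos',np.round(S['tcp_pos'],1),'F',np.round(S['contact_force'],1),'gap',round(S['finger_gap'],1),'q',np.round(S['joint_positions'],2))
    print('delta cm tool',np.round(R.inv().apply(np.array([x,y,z])-S['tcp_pos'])/10,2),'rot deg',np.round((R.inv()*T).as_rotvec(degrees=True),1))
    print('after rot, delta in target axes', np.round(T.inv().apply(np.array([x,y,z])-S['tcp_pos'])/10,2))
E
python3 go.py 456 -148 200 -7.4 0; python3 go.py 456 -148 200 -7.4 -60
```

```text
t 1.6 pos [243.6 493.1 231.3] F [-0.3 -0.5 -0.2] gap 85.4 q [ 1.05  0.3   1.52 -0.    1.32 -0.07]
delta cm tool [-47.44 -48.07   3.13] rot deg [ -0.    0.  -18.9]
after rot, delta in target axes [-29.32 -60.84   3.13]
t 1.6 pos [243.6 493.1 231.3] F [-0.3 -0.5 -0.2] gap 85.4 q [ 1.05  0.3   1.52 -0.    1.32 -0.07]
delta cm tool [-47.44 -48.07   3.13] rot deg [ -9.9 -59.4 -17.1]
after rot, delta in target axes [-11.95 -60.84  26.96]
```

```bash
python3 -m creep '[{"hand":0,"dx":0,"dy":0,"dz":0,"ax":0,"ay":0,"az":-9.4},{"hand":0,"dx":0,"dy":0,"dz":0,"ax":0,"ay":0,"az":-9.4},{"hand":0,"dx":-2.6,"dy":-5.4,"dz":0.2,"ax":0,"ay":0,"az":0},{"hand":0,"dx":-2.6,"dy":-5.4,"dz":0.2,"ax":0,"ay":0,"az":0},{"hand":0,"dx":-2.6,"dy":-5.4,"dz":0.2,"ax":0,"ay":0,"az":0},{"hand":0,"dx":-2.6,"dy":-5.4,"dz":0.2,"ax":0,"ay":0,"az":0},{"hand":0,"dx":-2.6,"dy":-5.4,"dz":0.2,"ax":0,"ay":0,"az":0},{"hand":0,"dx":-2.6,"dy":-5.4,"dz":0.2,"ax":0,"ay":0,"az":0},{"hand":0,"dx":-2.6,"dy":-5.4,"dz":0.2,"ax":0,"ay":0,"az":0},{"hand":0,"dx":-2.6,"dy":-5.4,"dz":0.2,"ax":0,"ay":0,"az":0}]'; python3 go.py 456 -148 200 -7.4 0
```

```text
time_s: 2.85
tcp_pos: [401.7, 28.5, 215.6]
eef_rot: [0.177, 3.132, 0.002]
contact_force: [1.3, 0.8, 0.6]
finger_gap: 0.3
t 2.85 pos [401.7  28.5 215.6] F [1.3 0.8 0.6] gap 0.3 q [-0.02 -0.02  1.93  0.    1.23 -1.48]
delta cm tool [ -7.37 -16.93   1.57] rot deg [0.1 0.3 0.9]
after rot, delta in target axes [ -7.65 -16.81   1.56]
```

```bash
python3 -m creep '[{"hand":0,"dx":-2,"dy":-4.5,"dz":0.3,"ax":0,"ay":0,"az":0.9},{"hand":0,"dx":-2,"dy":-4.5,"dz":0.3,"ax":0,"ay":0,"az":0},{"hand":0,"dx":-2,"dy":-4.5,"dz":0.3,"ax":0,"ay":0,"az":0},{"hand":0,"dx":-1.5,"dy":-3.5,"dz":0.3,"ax":0,"ay":0,"az":0},{"hand":0,"dx":0,"dy":0,"dz":0,"ax":0,"ay":-10,"az":0},{"hand":0,"dx":0,"dy":0,"dz":0,"ax":0,"ay":-10,"az":0},{"hand":0,"dx":0,"dy":0,"dz":0,"ax":0,"ay":-10,"az":0},{"hand":0,"dx":0,"dy":0,"dz":0,"ax":0,"ay":-10,"az":0},{"hand":0,"dx":0,"dy":0,"dz":0,"ax":0,"ay":-10,"az":0},{"hand":0,"dx":0,"dy":0,"dz":0,"ax":0,"ay":-10,"az":0}]'; python3 go.py 496 -152.8 80 -7.4 -60;python3 go.py 515.7 -155.3 22 -7.4 -60
```

```text
time_s: 4.1
tcp_pos: [464.4, -115.8, 254.7]
eef_rot: [0.215, 2.155, -0.138]
contact_force: [0.7, 0.7, -0.0]
finger_gap: 0.1
t 4.1 pos [ 464.4 -115.8  254.7] F [ 0.7  0.7 -0. ] gap 0.1 q [-0.4  -0.25  2.3   0.87  0.19 -2.55]
delta cm tool [12.4  -2.68 12.97] rot deg [-4.3 -3.9 -1.6]
after rot, delta in target axes [13.33 -3.26 11.86]
t 4.1 pos [ 464.4 -115.8  254.7] F [ 0.7  0.7 -0. ] gap 0.1 q [-0.4  -0.25  2.3   0.87  0.19 -2.55]
delta cm tool [16.11 -2.42 17.84] rot deg [-4.3 -3.9 -1.6]
after rot, delta in target axes [17.36 -3.26 16.48]
```

```bash
python3 go.py 464 -150 150 -12 -40
```

```text
t 4.1 pos [ 464.4 -115.8  254.7] F [ 0.7  0.7 -0. ] gap 0.1 q [-0.4  -0.25  2.3   0.87  0.19 -2.55]
delta cm tool [ 8.37 -3.18  6.42] rot deg [-0.6 16.1  0.8]
after rot, delta in target axes [ 6.22 -3.36  8.45]
```

```bash
python3 -m creep '[{"hand":0,"dx":0,"dy":0,"dz":0,"ax":0,"ay":8,"az":0},{"hand":0,"dx":0,"dy":0,"dz":0,"ax":0,"ay":8,"az":0},{"hand":0,"dx":2,"dy":-1.1,"dz":2.8,"ax":0,"ay":0,"az":0},{"hand":0,"dx":2,"dy":-1.1,"dz":2.8,"ax":0,"ay":0,"az":0},{"hand":0,"dx":2,"dy":-1.1,"dz":2.8,"ax":0,"ay":0,"az":0}]'; python3 go.py 464 -150 150 -12 -40;python3 go.py 490 -150 45 -12 -40
```

```text
time_s: 4.72
tcp_pos: [480.9, -140.1, 164.0]
eef_rot: [0.233, 2.357, -0.104]
contact_force: [-0.3, 0.1, -0.9]
finger_gap: 0.1
t 4.72 pos [ 480.9 -140.1  164. ] F [-0.3  0.1 -0.9] gap 0.1 q [-0.43 -0.    2.23  0.82  0.22 -2.56]
delta cm tool [ 2.03 -1.3  -0.02] rot deg [0.1 4.4 0.7]
after rot, delta in target axes [ 2.01 -1.32  0.14]
t 4.72 pos [ 480.9 -140.1  164. ] F [-0.3  0.1 -0.9] gap 0.1 q [-0.43 -0.    2.23  0.82  0.22 -2.56]
delta cm tool [ 7.56 -0.71  9.26] rot deg [0.1 4.4 0.7]
after rot, delta in target axes [ 6.81 -0.78  9.82]
```

```bash
python3 -m creep '[{"hand":0,"dx":0,"dy":0,"dz":0,"ax":0,"ay":9,"az":0},{"hand":0,"dx":0,"dy":0,"dz":0,"ax":0,"ay":9,"az":0},{"hand":0,"dx":0,"dy":0,"dz":0,"ax":0,"ay":9,"az":0},{"hand":0,"dx":0,"dy":0,"dz":0,"ax":0,"ay":0,"az":10},{"hand":0,"dx":0,"dy":0,"dz":0,"ax":0,"ay":0,"az":10},{"hand":0,"dx":0,"dy":0,"dz":0,"ax":0,"ay":0,"az":10}]'
cat >> go.py <<'E'
    import json;open('log.jsonl','a').write(json.dumps([list(S['joint_positions']),list(S['tcp_pos']),list(S['eef_rot'])])+'\n')
E
python3 go.py 490 -150 45 -12 -20
```

```text
time_s: 5.48
tcp_pos: [484.0, -134.7, 163.2]
eef_rot: [0.985, 2.585, 0.114]
contact_force: [-0.2, -0.0, -0.3]
finger_gap: 0.0
t 5.47 pos [ 484.  -134.7  163.2] F [-0.2 -0.  -0.3] gap 0.0 q [-0.39  0.09  1.99  0.14  0.7  -1.32]
delta cm tool [ 2.27 -3.18 11.28] rot deg [  1.7   1.4 -29.9]
after rot, delta in target axes [ 3.19 -1.37 11.42]
```

```bash
python3 -m creep '[{"hand":0,"dx":0,"dy":0,"dz":0,"ax":0,"ay":0,"az":10},{"hand":0,"dx":0,"dy":0,"dz":0,"ax":0,"ay":0,"az":10},{"hand":0,"dx":0,"dy":0,"dz":0,"ax":0,"ay":0,"az":10},{"hand":0,"dx":0,"dy":0,"dz":0,"ax":0,"ay":0,"az":10},{"hand":0,"dx":0,"dy":0,"dz":0,"ax":0,"ay":0,"az":10},{"hand":0,"dx":0,"dy":0,"dz":0,"ax":0,"ay":0,"az":10},{"hand":0,"dx":0,"dy":0,"dz":0,"ax":0,"ay":0,"az":10},{"hand":0,"dx":0,"dy":0,"dz":0,"ax":0,"ay":0,"az":10},{"hand":0,"dx":0,"dy":0,"dz":0,"ax":0,"ay":0,"az":10}]'
python3 go.py 490 -150 45 -12 -20
cat > fk.py <<'E'
from h import *
import json
from scipy.optimize import least_squares
data=[([1.04542218,.299882868,1.52097128,0,1.32068567,-.0665837750],[243.58,493.126,231.302],[.714336,3.0592494,.0000623])]
data+=[json.loads(l) for l in open('log.jsonl')]
def fk(q,p):
    h,a0,L1,e,L2,D=p
    R=Ro.from_euler('z',q[0]);P=np.array([0,0,h])+R.apply([a0,0,0])
    R=R*Ro.from_euler('y',q[1]);P=P+R.apply([0,0,L1])
    R=R*Ro.from_euler('y',q[2]);P=P+R.apply([e,0,L2])
    R=R*Ro.from_euler('z',q[3])*Ro.from_euler('y',q[4])*Ro.from_euler('z',q[5]);P=P+R.apply([0,0,D])
    return P,R
def fitp():
    def res(p): return np.concatenate([fk(q,p)[0]-np.array(t) for q,t,_ in data])
    r=least_squares(res,[300,50,350,0,350,250]); return r
if __name__=='__main__':
    r=fitp(); print(np.round(r.x,1),np.round(r.fun,1))
    for q,t,e in data: print(np.round((fk(q,r.x)[1].inv()*Ro.from_rotvec(e)).as_rotvec(degrees=True),1))
E
python3 fk.py
```

```text
time_s: 6.6
tcp_pos: [484.2, -134.8, 164.2]
eef_rot: [2.681, 1.117, 0.481]
contact_force: [-0.5, 0.1, -0.2]
finger_gap: -0.1
t 6.6 pos [ 484.2 -134.8  164.2] F [-0.5  0.1 -0.2] gap -0.1 q [-0.39  0.09  1.98  0.14  0.7   0.31]
delta cm tool [-3.33 -2.16 11.35] rot deg [   2.8   -0.2 -123. ]
after rot, delta in target axes [ 3.25 -1.37 11.5 ]
[ 232.5 -387.1  978.9  105.   694.3  662.8] [ 31.7 -18.4  -0.   -0.1   0.   -0.4   0.1  -0.    0.4]
[ 0. -0. 90.]
[-0. -0. 90.]
[-0.  0. 90.]
```

```bash
cat > fk.py <<'E'
from h import *
import json
from scipy.optimize import least_squares
data=[([1.04542218,.299882868,1.52097128,0,1.32068567,-.0665837750],[243.58,493.126,231.302],[.714336,3.0592494,.0000623],1)]
data+=[([-0.02,-0.02,1.93,0,1.23,-1.48],[401.7,28.5,215.6],0,.15),([-0.4,-0.25,2.3,0.87,0.19,-2.55],[464.4,-115.8,254.7],0,.15),([-0.43,-0.,2.23,0.82,0.22,-2.56],[480.9,-140.1,164.],0,.15)]
data+=[json.loads(l)+[1] for l in open('log.jsonl')]
Z90=Ro.from_euler('z',90,degrees=True)
def fk(q,p):
    h,a0,L1,e,L2,D,d=p
    R=Ro.from_euler('z',q[0]);P=np.array([0,0,h])+R.apply([a0,d,0])
    R=R*Ro.from_euler('y',q[1]);P=P+R.apply([0,0,L1])
    R=R*Ro.from_euler('y',q[2]);P=P+R.apply([e,0,L2])
    R=R*Ro.from_euler('z',q[3])*Ro.from_euler('y',q[4])*Ro.from_euler('z',q[5]);P=P+R.apply([0,0,D])
    return P,R*Z90
def fitp():
    p0=np.array([300,0,350,0,350,250,36.])
    def res(p): return np.concatenate([w*(fk(q,p)[0]-np.array(t)) for q,t,_,w in data]+[(p-p0)*.002])
    return least_squares(res,p0)
lo=np.array([-3.03,-.79,.23,-1.04,0,-2.55]);hi=np.array([3.03,2.21,2.52,4.18,3.07,2.55])
def ik(pos,R,p,q0):
    def res(q):
        P,r=fk(q,p); return np.r_[(P-pos)/10,(r.inv()*R).as_rotvec()*10]
    r=least_squares(res,np.clip(q0,lo+.01,hi-.01),bounds=(lo,hi)); return r.x,r.cost
if __name__=='__main__':
    r=fitp(); print(np.round(r.x,1),np.round(r.fun,1))
    from go import target
    p=r.x;S=ctrl.sense();Zp=Ro.from_euler('z',180,degrees=True)
    for yaw in(-7.4,-16):
      for tilt in(-25,-35,-45,-60):
        for bx,z in((-110,25),(-57,25),(0,110)):
          best=min((ik(np.array([624.8+.9917*bx,-169.5-.1288*bx,z]),target(yaw,tilt)*Zp,p,q0) for q0 in([-.39,.09,1.98,.14,.7,1.6],[-.39,.09,1.98,.8,.2,1],[-.39,.09,1.98,-.5,.2,1],[-.39,.09,1.98,3.1,.4,-1.5],[-.39,.09,1.98,2.,.4,-1.5])),key=lambda t:t[1])
          print(yaw,tilt,bx,z,np.round(best[0],2),round(best[1],3))
E
python3 fk.py
```

```text
[223.6  -0.6 424.3  42.1 448.4 245.8  36.5] [ 0.1 -0.   0.  -0.1  0.  -0.4 -0.1 -0.3 -0.3  0.1  0.4  0.   0.   0.
  0.   0.   0.   0.  -0.2 -0.   0.1  0.1  0.2 -0.   0. ]
-7.4 -25 -110 25 [-0.42  0.41  2.01  0.38  0.32  0.94] 0.0
-7.4 -25 -57 25 [-0.38  0.5   1.86  0.3   0.37  1.06] 0.0
-7.4 -25 0 110 [-0.36  0.45  1.67  0.17  0.6   1.22] 0.0
-7.4 -35 -110 25 [-0.44  0.41  2.1   1.33  0.18 -0.01] 0.0
-7.4 -35 -57 25 [-0.41  0.49  1.97  1.02  0.18  0.33] 0.0
-7.4 -35 0 110 [-0.37  0.42  1.79  0.4   0.36  0.99] 0.0
-7.4 -45 -110 25 [-0.47  0.44  2.18  2.33  0.33 -1.03] 0.0
-7.4 -45 -57 25 [-0.43  0.5   2.05  2.26  0.27 -0.92] 0.0
-7.4 -45 0 110 [-0.39  0.41  1.89  1.18  0.2   0.21] 0.0
-7.4 -60 -110 25 [-0.51  0.55  2.26  2.65  0.74 -1.39] 0.0
-7.4 -60 -57 25 [-0.46  0.59  2.13  2.67  0.66 -1.36] 0.0
-7.4 -60 0 110 [-0.41  0.45  2.    2.5   0.42 -1.11] 0.0
-16 -25 -110 25 [-0.38  0.41  2.01  0.15  0.29  1.34] 0.0
-16 -25 -57 25 [-0.35  0.5   1.87  0.09  0.34  1.42] 0.0
-16 -25 0 110 [-0.33  0.45  1.68  0.04  0.58  1.49] 0.0
-16 -35 -110 25 [-0.39  0.4   2.11  1.25  0.07  0.23] 0.0
-16 -35 -57 25 [-0.36  0.48  1.97  0.53  0.09  0.98] 0.0
-16 -35 0 110 [-0.33  0.41  1.8   0.1   0.32  1.43] 0.0
-16 -45 -110 25 [-0.4   0.43  2.19  2.83  0.28 -1.35] 0.0
-16 -45 -57 25 [-0.37  0.5   2.06  2.84  0.21 -1.34] 0.0
-16 -45 0 110 [-0.34  0.4   1.9   0.62  0.07  0.91] 0.0
-16 -60 -110 25 [-0.41  0.55  2.27  2.97  0.72 -1.51] 0.0
-16 -60 -57 25 [-0.37  0.59  2.14  3.    0.64 -1.51] 0.0
-16 -60 0 110 [-0.34  0.44  2.01  2.99  0.36 -1.46] 0.0
```

```bash
sed -i 's/return Ro.from_matrix(\(.*\))\*Ro.from_rotvec(\[0,np.radians(tilt),0\])/return Ro.from_matrix(\1)*Ro.from_rotvec([0,np.radians(tilt),0])*Ro.from_euler("z",180,degrees=True)/' go.py
python3 go.py 484 -135 164 -7.4 -14
```

```text
t 6.6 pos [ 484.2 -134.8  164.2] F [-0.5  0.1 -0.2] gap -0.1 q [-0.39  0.09  1.98  0.14  0.7   0.31]
delta cm tool [-0.03 -0.01  0.01] rot deg [ 4.1 -7.2 52.6]
after rot, delta in target axes [-0.02  0.02  0.01]
```

```bash
python3 -m creep '[{"hand":0,"dx":0,"dy":0,"dz":0,"ax":0,"ay":0,"az":10.5},{"hand":0,"dx":0,"dy":0,"dz":0,"ax":0,"ay":0,"az":10.5},{"hand":0,"dx":0,"dy":0,"dz":0,"ax":0,"ay":0,"az":10.5},{"hand":0,"dx":0,"dy":0,"dz":0,"ax":0,"ay":0,"az":10.5},{"hand":0,"dx":0,"dy":0,"dz":0,"ax":0,"ay":0,"az":10.5}]'
python3 go.py 500.9 -153.4 90 -7.4 -30
```

```text
time_s: 7.22
tcp_pos: [484.3, -134.9, 164.7]
eef_rot: [3.047, -0.227, 0.592]
contact_force: [0.1, 0.9, 0.7]
finger_gap: 0.1
t 7.22 pos [ 484.3 -134.9  164.7] F [0.1 0.9 0.7] gap 0.1 q [-0.39  0.09  1.98  0.14  0.7   1.24]
delta cm tool [-1.02  1.58  7.64] rot deg [ 0.5  8.  -1. ]
after rot, delta in target axes [-2.11  1.63  7.41]
```

```bash
python3 -m creep '[{"hand":0,"dx":-0.4,"dy":0.8,"dz":2.5,"ax":0,"ay":8,"az":-1},{"hand":0,"dx":-0.4,"dy":0.8,"dz":2.5,"ax":0,"ay":6,"az":0},{"hand":0,"dx":-0.4,"dy":0,"dz":2,"ax":0,"ay":5,"az":0},{"hand":0,"dx":0,"dy":0,"dz":0,"ax":0,"ay":4,"az":0}]'
python3 go.py 500.9 -153.4 70 -7.4 -45
```

```text
time_s: 7.72
tcp_pos: [504.3, -145.9, 113.1]
eef_rot: [2.909, -0.181, 1.093]
contact_force: [0.5, -0.2, 0.3]
finger_gap: -0.5
t 7.72 pos [ 504.3 -145.9  113.1] F [ 0.5 -0.2  0.3] gap -0.5 q [-0.46  0.17  2.17  1.13  0.26  0.21]
delta cm tool [-3.01  0.85  3.07] rot deg [-1.   3.9 -0.1]
after rot, delta in target axes [-3.21  0.79  2.88]
```

Well-behaved (away from the limits). Now I'll go lower, in front of the tab.

```bash
python3 -m creep '[{"hand":0,"dx":-1.5,"dy":0.4,"dz":1.5,"ax":-1,"ay":4,"az":0},{"hand":0,"dx":-1.5,"dy":0.4,"dz":1.5,"ax":0,"ay":0,"az":0},{"hand":0,"dx":-0.5,"dy":0,"dz":0.5,"ax":0,"ay":0,"az":0},{"hand":0,"dx":0,"dy":0,"dz":0,"ax":0,"ay":0,"az":0}]'
python3 go.py 525.6 -156.6 26 -7.4 -45
```

```text
time_s: 8.22
tcp_pos: [503.6, -147.8, 76.4]
eef_rot: [2.895, -0.176, 1.141]
contact_force: [0.3, 0.2, -0.1]
finger_gap: -0.1
t 8.22 pos [ 503.6 -147.8   76.4] F [ 0.3  0.2 -0.1] gap -0.1 q [-0.47  0.27  2.2   1.71  0.26 -0.4 ]
delta cm tool [-1.75  0.72  5.24] rot deg [-1.4  2.  -0.1]
after rot, delta in target axes [-1.94  0.59  5.19]
```

```bash
python3 -m creep '[{"hand":0,"dx":-1,"dy":0.4,"dz":1.8,"ax":-1.4,"ay":2,"az":0},{"hand":0,"dx":-0.6,"dy":0.3,"dz":1.8,"ax":0,"ay":0,"az":0},{"hand":0,"dx":-0.3,"dy":0.1,"dz":1.2,"ax":0,"ay":0,"az":0},{"hand":0,"dx":0,"dy":0,"dz":0,"ax":0,"ay":0,"az":0}]'
python3 go.py 525.6 -156.6 26 -7.4 -45
python3 - <<'E'
from h import *
for n in('scene','top'):
    d=cam(n); 
    g=d['frame'][110:230,160:310] if n=='scene' else d['frame'][140:240,260:380]
    cv2.imwrite('pics/a_%s.png'%n,cv2.resize(g[...,::-1],None,fx=5,fy=5,interpolation=cv2.INTER_CUBIC))
E
```

```text
time_s: 8.72
tcp_pos: [523.0, -155.1, 37.3]
eef_rot: [2.868, -0.179, 1.177]
contact_force: [0.3, 0.2, 0.4]
finger_gap: -0.3
t 8.72 pos [ 523.  -155.1   37.3] F [0.3 0.2 0.4] gap -0.3 q [-0.47  0.41  2.16  2.18  0.3  -0.87]
delta cm tool [-0.6   0.13  1.  ] rot deg [-0.8  0.4 -0.1]
after rot, delta in target axes [-0.6   0.12  1.  ]
```

View pics/a_scene.png

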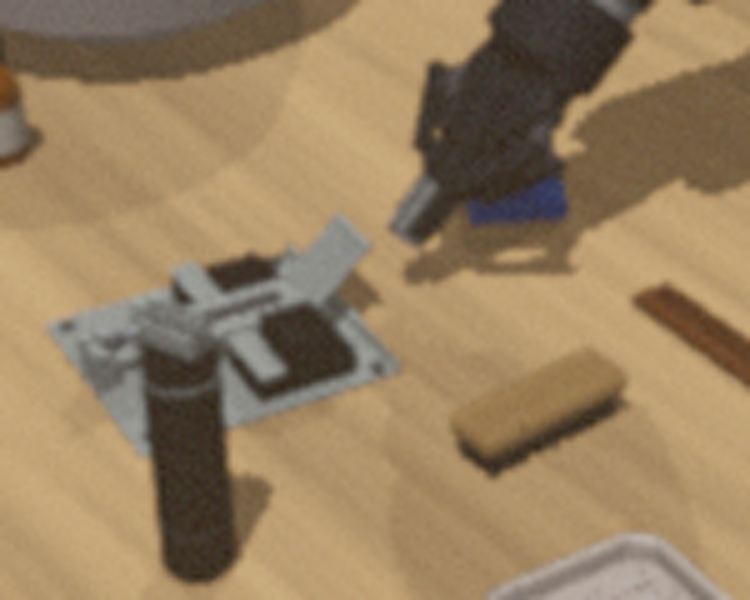

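View pics/a_top.png

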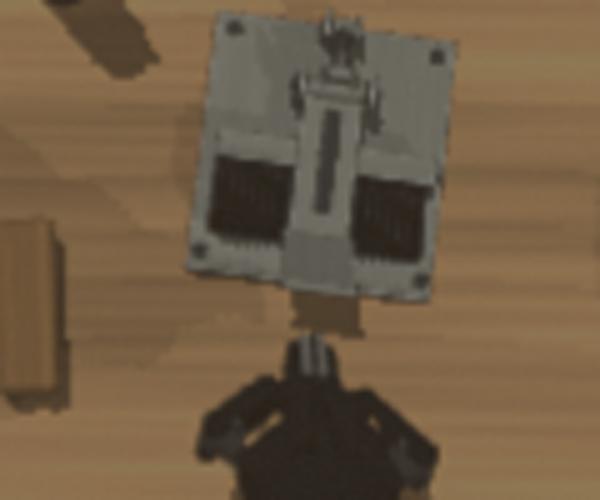

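The fingertips (scene crop ~(415,215), top crop (312,345)) sit in front of the tab and on the clip's centreline. The blue comb is clear below the gripper. Now I'll slide in under the tab.

```bash
python3 -m creep '[{"hand":0,"dx":-0.4,"dy":0.1,"dz":1.1,"ax":-0.8,"ay":0.4,"az":0},{"hand":0,"dx":0.5,"dy":0,"dz":0.9,"ax":0,"ay":0,"az":0},{"hand":0,"dx":0.8,"dy":0,"dz":0.9,"ax":0,"ay":0,"az":0},{"hand":0,"dx":0.8,"dy":0,"dz":0.8,"ax":0,"ay":0,"az":0},{"hand":0,"dx":0,"dy":0,"dz":0,"ax":0,"ay":0,"az":0}]'
python3 go.py 559.3 -161 26 -7.4 -45
```

```text
time_s: 9.45
tcp_pos: [563.2, -161.3, 26.2]
eef_rot: [2.849, -0.185, 1.185]
contact_force: [-0.1, -0.4, -2.6]
finger_gap: -0.1
t 9.45 pos [ 563.2 -161.3   26.2] F [-0.1 -0.4 -2.6] gap -0.1 q [-0.43  0.49  2.06  2.27  0.28 -0.94]
delta cm tool [-0.29  0.02 -0.26] rot deg [ 0.1 -0.2 -0. ]
after rot, delta in target axes [-0.29  0.02 -0.26]
```

```bash
python3 -m creep '[{"hand":0,"dx":0.9,"dy":0,"dz":-0.3,"ax":0,"ay":0,"az":0},{"hand":0,"dx":0.9,"dy":0,"dz":-0.3,"ax":0,"ay":0,"az":0},{"hand":0,"dx":0.9,"dy":0,"dz":-0.3,"ax":0,"ay":0,"az":0},{"hand":0,"dx":0.9,"dy":0,"dz":-0.3,"ax":0,"ay":0,"az":0}]'
python3 go.py 559.3 -161 26 -7.4 -45
python3 - <<'E'
from h import *
d=cam('scene');g=d['frame'][110:230,160:310]
cv2.imwrite('pics/b_scene.png',cv2.resize(g[...,::-1],None,fx=5,fy=5,interpolation=cv2.INTER_CUBIC))
E
```

```text
time_s: 9.95
tcp_pos: [575.8, -162.8, 56.9]
eef_rot: [2.856, -0.189, 1.168]
contact_force: [-6.7, 2.0, -2.2]
finger_gap: 0.1
t 9.95 pos [ 575.8 -162.8   56.9] F [-6.7  2.  -2.2] gap 0.1 q [-0.42  0.44  2.03  1.94  0.21 -0.58]
delta cm tool [-3.34  0.04  1.04] rot deg [ 0.1  0.5 -0.1]
after rot, delta in target axes [-3.35  0.03  1.01]
```

View pics/b_scene.png

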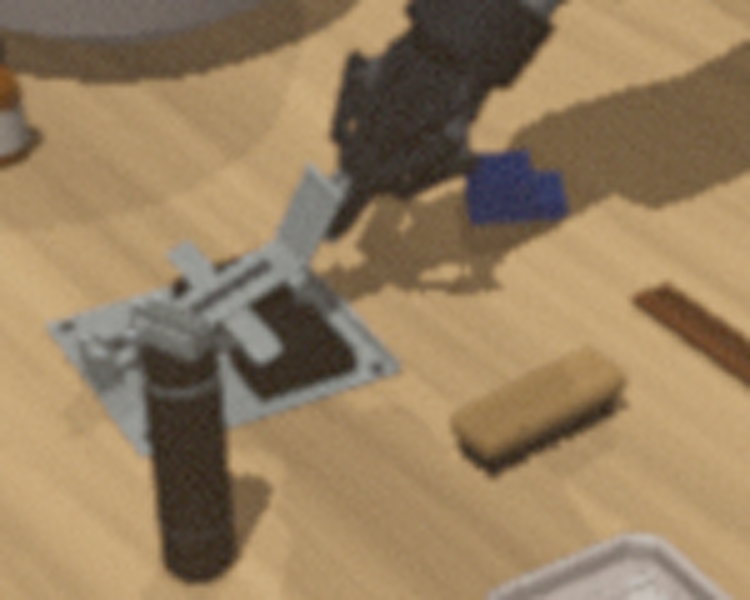

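The arm is lifting (tab at crop (315,200)), with the fingertip behind it. I'll keep following the arc.

```bash
python3 -m creep '[{"hand":0,"dx":1,"dy":0,"dz":-0.2,"ax":0,"ay":0,"az":0},{"hand":0,"dx":1,"dy":0,"dz":-0.1,"ax":0,"ay":0,"az":0},{"hand":0,"dx":1,"dy":0,"dz":0,"ax":0,"ay":0,"az":0},{"hand":0,"dx":1,"dy":0,"dz":0,"ax":0,"ay":0,"az":0},{"hand":0,"dx":1,"dy":0,"dz":0.2,"ax":0,"ay":0,"az":0}]'
python3 go.py 559.3 -161 26 -7.4 -45
python3 - <<'E'
from h import *
d=cam('scene');g=d['frame'][110:230,160:310]
cv2.imwrite('pics/c_scene.png',cv2.resize(g[...,::-1],None,fx=5,fy=5,interpolation=cv2.INTER_CUBIC))
E
```

```text
time_s: 10.62
tcp_pos: [609.0, -167.1, 93.8]
eef_rot: [2.858, -0.189, 1.164]
contact_force: [-4.4, 0.9, 2.8]
finger_gap: 0.1
t 10.62 pos [ 609.  -167.1   93.8] F [-4.4  0.9  2.8] gap 0.1 q [-0.4   0.41  1.93  1.34  0.19  0.04]
delta cm tool [-8.32  0.05  1.35] rot deg [ 0.1  0.7 -0.1]
after rot, delta in target axes [-8.34  0.03  1.25]
```

View pics/c_scene.png

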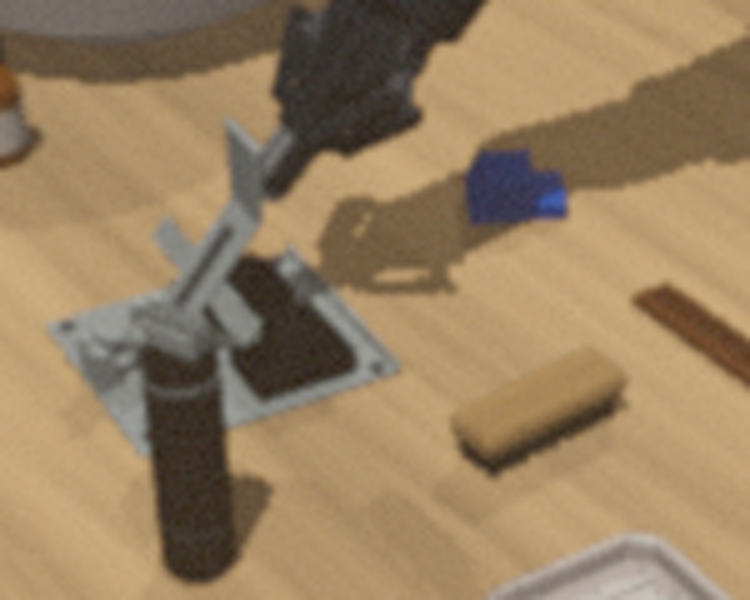

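```bash
python3 -m creep '[{"hand":0,"dx":0.9,"dy":0,"dz":0.3,"ax":0,"ay":0,"az":0},{"hand":0,"dx":0.9,"dy":0,"dz":0.4,"ax":0,"ay":0,"az":0},{"hand":0,"dx":0.9,"dy":0,"dz":0.5,"ax":0,"ay":0,"az":0},{"hand":0,"dx":0.6,"dy":0,"dz":0.5,"ax":0,"ay":0,"az":0},{"hand":0,"dx":0,"dy":0,"dz":0,"ax":0,"ay":0,"az":0}]'
python3 go.py 559.3 -161 26 -7.4 -45
python3 - <<'E'
from h import *
d=cam('scene');g=d['frame'][110:230,160:310]
cv2.imwrite('pics/d_scene.png',cv2.resize(g[...,::-1],None,fx=5,fy=5,interpolation=cv2.INTER_CUBIC))
E
```

```text
time_s: 11.3
tcp_pos: [645.8, -171.9, 106.8]
eef_rot: [2.857, -0.188, 1.168]
contact_force: [0.1, 0.2, -0.6]
finger_gap: 0.2
t 11.3 pos [ 645.8 -171.9  106.8] F [ 0.1  0.2 -0.6] gap 0.2 q [-0.38  0.45  1.83  1.04  0.2   0.36]
delta cm tool [-11.88   0.06  -0.33] rot deg [ 0.1  0.5 -0.1]
after rot, delta in target axes [-11.88   0.04  -0.45]
```

View pics/d_scene.png

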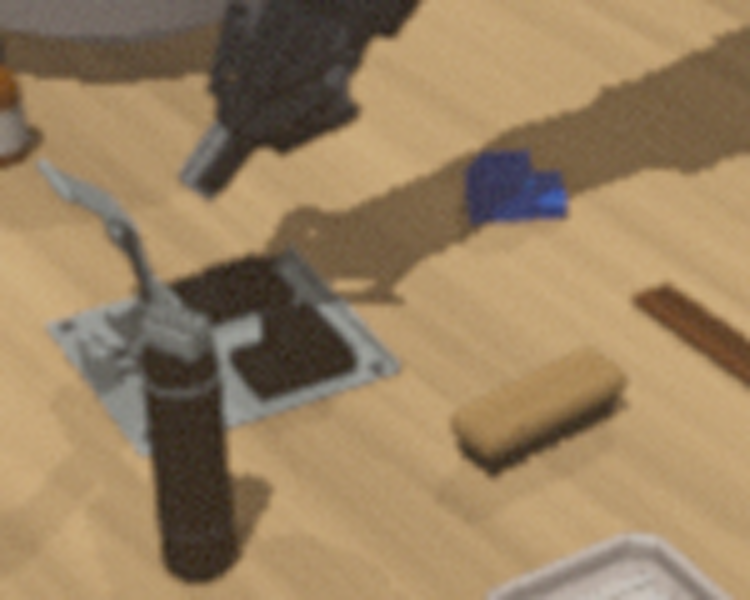

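The arm has snapped open and leans back (crop (90,200)), clear of the finger. I'll back off, return to vertical and measure the combs.

```bash
python3 -m creep '[{"hand":0,"dx":0,"dy":0,"dz":-4,"ax":0,"ay":0,"az":0},{"hand":0,"dx":0,"dy":0,"dz":-4,"ax":0,"ay":0,"az":0},{"hand":0.5,"dx":0,"dy":0,"dz":-4,"ax":0,"ay":-9,"az":0},{"hand":0.65,"dx":0,"dy":0,"dz":-3,"ax":0,"ay":-9,"az":0},{"hand":0.65,"dx":0,"dy":0,"dz":0,"ax":0,"ay":-9,"az":0},{"hand":0.65,"dx":0,"dy":0,"dz":0,"ax":0,"ay":-9,"az":0},{"hand":0.65,"dx":0,"dy":0,"dz":0,"ax":0,"ay":-9,"az":0}]' 30
python3 go.py 609 -127 120 -7.4 0
cat > fit2.py <<'E'
from h import *
for nm in('top','scene'):
    d=cam(nm);X=cloud(d)
    save(d,'e_%s.png'%nm)
    g=d['frame'][110:230,160:310] if nm=='scene' else d['frame'][130:230,270:390]
    cv2.imwrite('pics/e2_%s.png'%nm,cv2.resize(g[...,::-1],None,fx=5,fy=5,interpolation=cv2.INTER_CUBIC))
    for t in('deep_comb_mid','low_comb_mid','clip_arm'):
        for r in finder.masks_of(t,nm)[:2]:
            Q=X[r['pixels']];Q=Q[~np.isnan(Q[:,0])]
            if len(Q)==0: continue
            B=np.c_[(Q[:,0]-624.8)*.9917+(Q[:,1]+169.5)*-.1288,(Q[:,0]-624.8)*.1288+(Q[:,1]+169.5)*.9917,Q[:,2]]
            print(nm,t,round(r['score'],2),np.round(r['uv']),len(Q),'base frame p5/50/95',np.round(np.percentile(B,[3,50,97],axis=0),1).tolist())
            h=B[B[:,2]>26]
            if t[0]=='d' and len(h)>5: print('   top>26:',len(h),np.round(np.percentile(h,[3,50,97],axis=0),1).tolist())
E
python3 fit2.py
```

```text
time_s: 12.22
tcp_pos: [550.5, -154.3, 207.3]
eef_rot: [-3.122, 0.179, -0.063]
contact_force: [-0.6, 0.4, 0.3]
finger_gap: 55.9
t 12.22 pos [ 550.5 -154.3  207.3] F [-0.6  0.4  0.3] gap 55.9 q [-0.35  0.35  1.51  0.03  1.24  1.33]
delta cm tool [ 5.15 -3.24  9.  ] rot deg [-0.9 -2.2  0.9]
after rot, delta in target axes [ 5.45 -3.46  8.73]
top deep_comb_mid 0.71 [271. 129.] 370 base frame p5/50/95 [[78.1, 147.0, -1.9], [86.6, 165.6, 110.1], [126.7, 186.8, 149.9]]
   top>26: 305 [[78.2, 148.7, 32.7], [86.2, 165.6, 123.2], [109.8, 182.9, 150.2]]
top deep_comb_mid 0.61 [307. 176.] 246 base frame p5/50/95 [[-72.7, 26.0, 1.2], [-9.8, 48.9, 16.0], [18.5, 70.3, 312.1]]
   top>26: 86 [[-82.2, 27.7, 27.0], [-20.0, 50.4, 30.7], [-4.9, 71.3, 315.2]]
top clip_arm 0.65 [334. 139.] 552 base frame p5/50/95 [[48.4, -16.2, 28.5], [79.9, 5.7, 97.2], [121.3, 51.6, 121.1]]
scene deep_comb_mid 0.79 [261. 148.] 258 base frame p5/50/95 [[-232.9, -97.5, -0.7], [-199.3, -42.1, 14.7], [-175.7, -24.5, 30.1]]
   top>26: 70 [[-218.4, -72.8, 26.1], [-201.0, -50.8, 28.4], [-184.9, -33.6, 31.2]]
scene deep_comb_mid 0.71 [217. 175.] 296 base frame p5/50/95 [[-33.4, 23.1, 6.7], [-6.9, 53.1, 18.3], [18.4, 63.5, 32.8]]
   top>26: 110 [[-31.0, 22.4, 26.6], [-15.4, 46.4, 30.9], [-1.4, 63.3, 34.0]]
scene low_comb_mid 0.48 [207. 167.] 236 base frame p5/50/95 [[-38.9, -59.1, 2.9], [-10.5, -31.8, 14.9], [18.6, -15.7, 20.0]]
scene clip_arm 0.44 [168. 157.] 140 base frame p5/50/95 [[63.7, -54.3, 59.7], [102.0, 5.0, 111.3], [126.0, 21.9, 122.7]]
scene clip_arm 0.16 [266. 193.] 518 base frame p5/50/95 [[-145.0, 138.8, 0.2], [-96.9, 167.5, 27.6], [-52.9, 181.9, 32.5]]
```

View pics/e2_top.png

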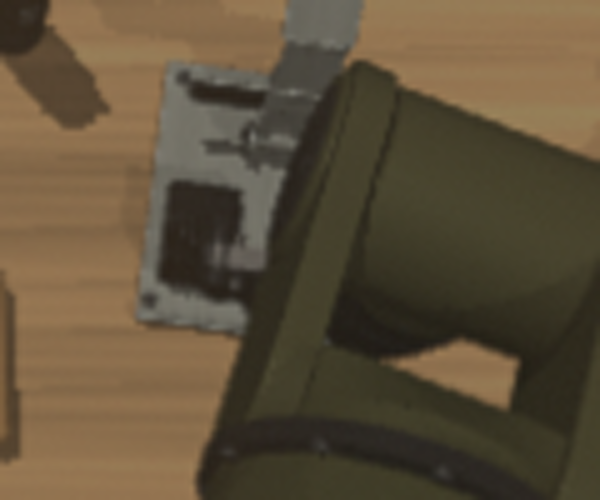

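View pics/e2_scene.png

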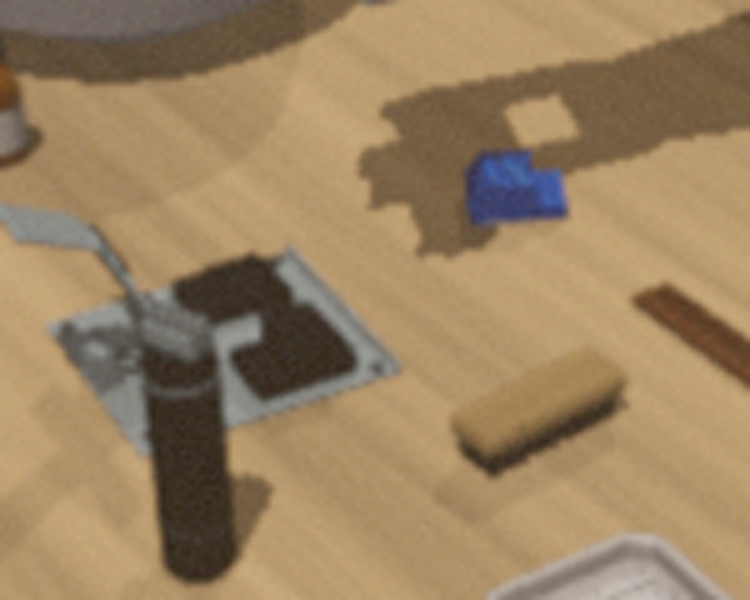

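Clip stays open (tab at crop (40,220)), both combs in place. Moving over the deep comb.

```bash
python3 -m creep '[{"hand":0.8,"dx":2.8,"dy":-1.7,"dz":2,"ax":-0.9,"ay":-2.2,"az":0.9},{"hand":0.8,"dx":2.8,"dy":-1.7,"dz":2.5,"ax":0,"ay":0,"az":0},{"hand":0.8,"dx":0.4,"dy":0,"dz":3,"ax":0,"ay":0,"az":0},{"hand":0.8,"dx":0,"dy":0,"dz":0,"ax":0,"ay":0,"az":0}]'
python3 go.py 614 -127.3 70 -7.4 0
```

```text
time_s: 13.12
tcp_pos: [616.6, -127.6, 133.4]
eef_rot: [3.134, -0.207, 0.018]
contact_force: [-0.4, 0.1, 0.4]
finger_gap: 68.4
t 13.12 pos [ 616.6 -127.6  133.4] F [-0.4  0.1  0.4] gap 68.4 q [-0.26  0.56  1.39  0.    1.18  1.44]
delta cm tool [-0.33  0.01  6.34] rot deg [-0.  -0.7 -0.2]
after rot, delta in target axes [-0.26  0.    6.34]
```

```bash
python3 -m creep '[{"hand":0.8,"dx":-0.3,"dy":0,"dz":3,"ax":0,"ay":-0.7,"az":-0.2},{"hand":0.8,"dx":0,"dy":0,"dz":3,"ax":0,"ay":0,"az":0},{"hand":0.8,"dx":0,"dy":0,"dz":1.5,"ax":0,"ay":0,"az":0},{"hand":0.8,"dx":0,"dy":0,"dz":0,"ax":0,"ay":0,"az":0}]'
python3 go.py 614 -127.3 4 -7.4 0
python3 - <<'E'
from h import *
d=cam('scene');g=d['frame'][130:210,165:265]
cv2.imwrite('pics/f_scene.png',cv2.resize(g[...,::-1],None,fx=7,fy=7,interpolation=cv2.INTER_CUBIC))
d=cam('top');g=d['frame'][130:210,270:370]
cv2.imwrite('pics/f_top.png',cv2.resize(g[...,::-1],None,fx=7,fy=7,interpolation=cv2.INTER_CUBIC))
E
```

```text
time_s: 13.62
tcp_pos: [615.3, -128.5, 63.6]
eef_rot: [3.135, -0.203, 0.014]
contact_force: [0.9, -1.1, 0.2]
finger_gap: 68.4
t 13.62 pos [ 615.3 -128.5   63.6] F [ 0.9 -1.1  0.2] gap 68.4 q [-0.26  0.64  1.44  0.    1.06  1.43]
delta cm tool [-0.2  -0.1   5.96] rot deg [-0.  -0.5 -0. ]
after rot, delta in target axes [-0.14 -0.1   5.96]
```

View pics/f_scene.png

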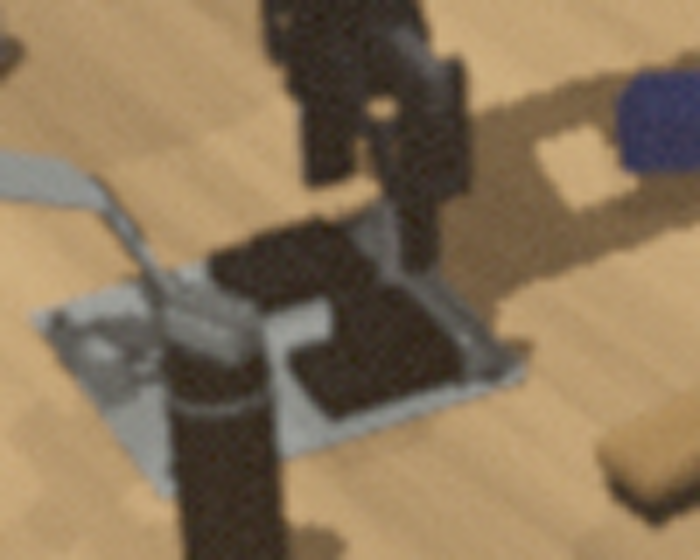

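View pics/f_top.png

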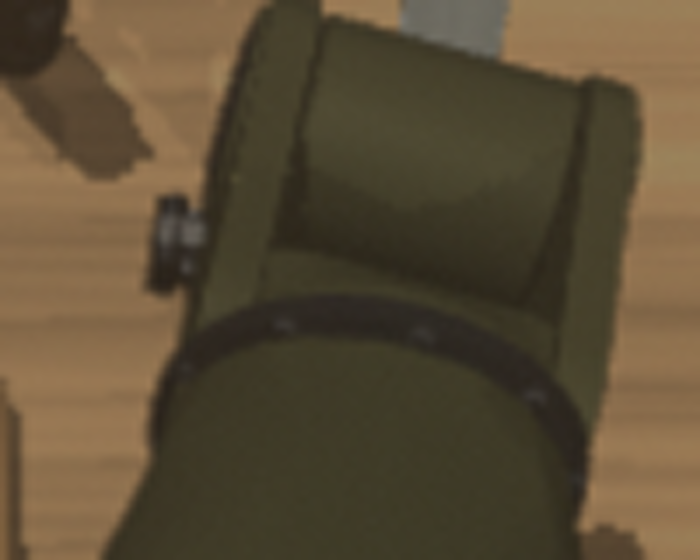

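```bash
python3 -m creep '[{"hand":0.8,"dx":-0.2,"dy":-0.1,"dz":2.5,"ax":0,"ay":-0.5,"az":0},{"hand":0.8,"dx":0,"dy":0,"dz":1.5,"ax":0,"ay":0,"az":0},{"hand":0.8,"dx":0,"dy":0,"dz":0,"ax":0,"ay":0,"az":0}]'
python3 go.py 614 -127.3 4 -7.4 0
python3 - <<'E'
from h import *
d=cam('scene');X=cloud(d);g=d['frame'][130:210,165:265]
cv2.imwrite('pics/g_scene.png',cv2.resize(g[...,::-1],None,fx=7,fy=7,interpolation=cv2.INTER_CUBIC))
E
```

```text
time_s: 14.1
tcp_pos: [614.9, -127.5, 23.9]
eef_rot: [3.134, -0.203, 0.006]
contact_force: [0.6, -0.1, -0.8]
finger_gap: 68.5
t 14.1 pos [ 614.9 -127.5   23.9] F [ 0.6 -0.1 -0.8] gap 68.5 q [-0.26  0.7   1.45  0.    0.99  1.44]
delta cm tool [-0.1  -0.01  1.99] rot deg [ 0.  -0.2 -0. ]
after rot, delta in target axes [-0.09 -0.01  1.99]
```

View pics/g_scene.png

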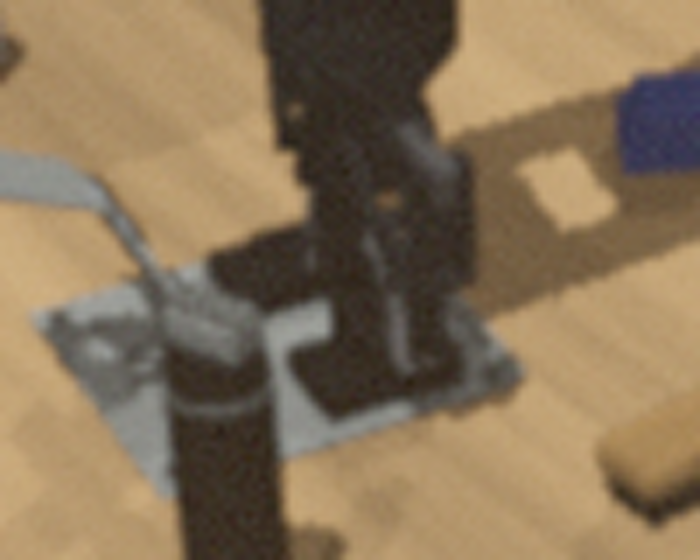

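The fingers straddle the deep comb (crop (345,330) and (425,345)). I'll go down the last 2 cm and close gently.

```bash
python3 -m creep '[{"hand":0.8,"dx":-0.1,"dy":0,"dz":1.2,"ax":0,"ay":0,"az":0},{"hand":0.8,"dx":0,"dy":0,"dz":0.8,"ax":0,"ay":0,"az":0},{"hand":0.8,"dx":0,"dy":0,"dz":0,"ax":0,"ay":0,"az":0},{"hand":0.5,"dx":0,"dy":0,"dz":0,"ax":0,"ay":0,"az":0},{"hand":0.3,"dx":0,"dy":0,"dz":0,"ax":0,"ay":0,"az":0},{"hand":0.3,"dx":0,"dy":0,"dz":0,"ax":0,"ay":0,"az":0},{"hand":0.3,"dx":0,"dy":0,"dz":0,"ax":0,"ay":0,"az":0}]' 30
python3 go.py 614 -127.3 60 -7.4 0
```

```text
time_s: 15.02
tcp_pos: [615.0, -127.7, 4.6]
eef_rot: [3.134, -0.203, 0.011]
contact_force: [-0.2, 0.3, -0.9]
finger_gap: 39.4
t 15.03 pos [ 615.  -127.7    4.6] F [-0.2  0.3 -0.9] gap 39.4 q [-0.26  0.73  1.45  0.    0.96  1.44]
delta cm tool [-0.07 -0.02 -5.54] rot deg [ 0.  -0.4 -0. ]
after rot, delta in target axes [-0.11 -0.02 -5.54]
```

Gap is 39.4 mm, which matches the comb's 40 mm width. Lift.

```bash
python3 -m creep '[{"hand":0.3,"dx":0,"dy":0,"dz":-0.6,"ax":0,"ay":0,"az":0},{"hand":0.3,"dx":0,"dy":0,"dz":-1.5,"ax":0,"ay":0,"az":0},{"hand":0.3,"dx":0,"dy":0,"dz":-3,"ax":0,"ay":0,"az":0},{"hand":0.3,"dx":0,"dy":0,"dz":-4,"ax":0,"ay":0,"az":0},{"hand":0.3,"dx":0,"dy":0,"dz":-3,"ax":0,"ay":0,"az":0},{"hand":0.3,"dx":0,"dy":0,"dz":0,"ax":0,"ay":0,"az":0}]'
python3 go.py 618 180 120 -3.8 0
python3 - <<'E'
from h import *
d=cam('scene');X=cloud(d);g=d['frame'][90:230,140:290]
cv2.imwrite('pics/i_scene.png',cv2.resize(g[...,::-1],None,fx=4.2,fy=4.2,interpolation=cv2.INTER_CUBIC))
E
```

```text
time_s: 15.78
tcp_pos: [614.5, -127.5, 134.4]
eef_rot: [3.133, -0.203, 0.015]
contact_force: [0.2, -0.5, -1.3]
finger_gap: 39.3
t 15.78 pos [ 614.5 -127.5  134.4] F [ 0.2 -0.5 -1.3] gap 39.3 q [-0.26  0.55  1.39  0.    1.18  1.44]
delta cm tool [ -3.63 -30.54   1.37] rot deg [ 0.1 -0.6 -3.6]
after rot, delta in target axes [ -1.69 -30.71   1.44]
```

View pics/i_scene.png

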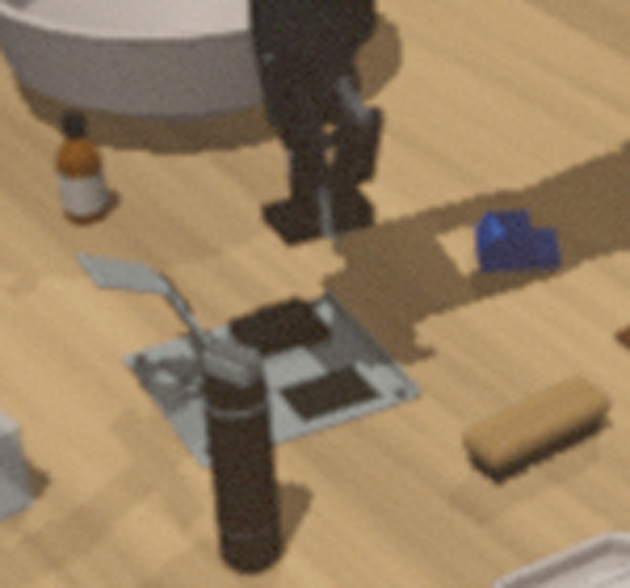

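```bash
python3 -m creep '[{"hand":0.3,"dx":-0.5,"dy":-3,"dz":-0.3,"ax":0,"ay":0,"az":-0.9},{"hand":0.3,"dx":-0.5,"dy":-5,"dz":0,"ax":0,"ay":0,"az":-0.9},{"hand":0.3,"dx":-0.5,"dy":-5,"dz":0,"ax":0,"ay":0,"az":-0.9},{"hand":0.3,"dx":-0.4,"dy":-5,"dz":0,"ax":0,"ay":0,"az":-0.9},{"hand":0.3,"dx":-0.4,"dy":-5,"dz":0,"ax":0,"ay":0,"az":0},{"hand":0.3,"dx":-0.2,"dy":-4,"dz":0,"ax":0,"ay":0,"az":0},{"hand":0.3,"dx":0,"dy":0,"dz":0,"ax":0,"ay":0,"az":0}]'
python3 go.py 613 179.5 60 -3.8 0
```

```text
time_s: 16.7
tcp_pos: [609.7, 151.5, 128.1]
eef_rot: [3.137, -0.104, -0.006]
contact_force: [-0.4, -0.4, -1.1]
finger_gap: 39.3
t 16.7 pos [609.7 151.5 128.1] F [-0.4 -0.4 -1.1] gap 39.3 q [ 0.19  0.57  1.39 -0.    1.19  1.82]
delta cm tool [ 0.16 -2.84  6.81] rot deg [0.2 0.2 0. ]
after rot, delta in target axes [ 0.14 -2.82  6.81]
```

```bash
python3 -m creep '[{"hand":0.3,"dx":0.1,"dy":-1.5,"dz":2,"ax":0,"ay":0,"az":0},{"hand":0.3,"dx":0,"dy":-1.3,"dz":2.5,"ax":0,"ay":0,"az":0},{"hand":0.3,"dx":0,"dy":0,"dz":2,"ax":0,"ay":0,"az":0},{"hand":0.3,"dx":0,"dy":0,"dz":0,"ax":0,"ay":0,"az":0}]'
python3 go.py 613 179.5 10 -3.8 0
python3 - <<'E'
from h import *
d=cam('scene');X=cloud(d);g=d['frame'][170:290,220:350]
cv2.imwrite('pics/j_scene.png',cv2.resize(g[...,::-1],None,fx=5,fy=5,interpolation=cv2.INTER_CUBIC))
m=np.isfinite(X[...,0])&(X[...,2]>14)&(X[...,2]<24)&(X[...,0]>540)&(X[...,0]<700)&(X[...,1]>90)&(X[...,1]<265)
print(cv2.minAreaRect(X[m][:,:2].astype(np.float32)))
E
```

```text
time_s: 17.2
tcp_pos: [610.8, 178.4, 54.8]
eef_rot: [3.135, -0.109, -0.015]
contact_force: [-1.1, -0.6, 0.0]
finger_gap: 39.3
t 17.2 pos [610.8 178.4  54.8] F [-1.1 -0.6  0. ] gap 39.3 q [ 0.23  0.68  1.4  -0.    1.08  1.87]
delta cm tool [ 0.25 -0.15  4.48] rot deg [ 0.3  0.5 -0.2]
after rot, delta in target axes [ 0.21 -0.13  4.48]
((622.3626098632812, 177.98712158203125), (148.34390258789062, 109.20816802978516), 87.5052719116211)
```

View pics/j_scene.png

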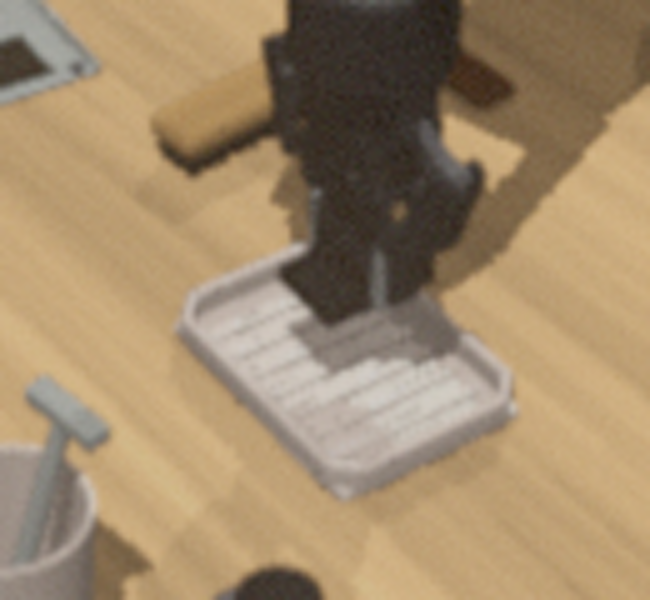

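```bash
python3 -m creep '[{"hand":0.3,"dx":0.2,"dy":-0.1,"dz":1.5,"ax":0.3,"ay":0.5,"az":0},{"hand":0.3,"dx":0,"dy":0,"dz":1.5,"ax":0,"ay":0,"az":0},{"hand":0.3,"dx":0,"dy":0,"dz":0.8,"ax":0,"ay":0,"az":0},{"hand":0.3,"dx":0,"dy":0,"dz":0,"ax":0,"ay":0,"az":0}]'
python3 go.py 613 179.5 10.3 -3.8 0
```

```text
time_s: 17.75
tcp_pos: [614.0, 178.8, 16.0]
eef_rot: [-3.138, 0.111, -0.004]
contact_force: [0.3, 0.8, -0.2]
finger_gap: 39.6
t 17.75 pos [614.  178.8  16. ] F [ 0.3  0.8 -0.2] gap 39.6 q [0.23 0.73 1.41 0.   1.   1.87]
delta cm tool [-0.11 -0.06  0.57] rot deg [-0.1 -0.1 -0.2]
after rot, delta in target axes [-0.1  -0.07  0.57]
```

```bash
python3 -m creep '[{"hand":0.3,"dx":0,"dy":0,"dz":0.3,"ax":0,"ay":0,"az":0},{"hand":0.3,"dx":0,"dy":0,"dz":0.15,"ax":0,"ay":0,"az":0},{"hand":0.3,"dx":0,"dy":0,"dz":0,"ax":0,"ay":0,"az":0}]'
python3 go.py 613 179.5 10.3 -3.8 0
```

```text
time_s: 18.12
tcp_pos: [614.5, 178.9, 12.2]
eef_rot: [-3.137, 0.111, -0.006]
contact_force: [-1.0, 0.2, -0.1]
finger_gap: 39.7
t 18.12 pos [614.5 178.9  12.2] F [-1.   0.2 -0.1] gap 39.7 q [0.23 0.74 1.41 0.   0.99 1.87]
delta cm tool [-0.16 -0.05  0.19] rot deg [-0.1 -0.2 -0.2]
after rot, delta in target axes [-0.16 -0.05  0.19]
```

```bash
python3 -m creep '[{"hand":0.3,"dx":0,"dy":0,"dz":0.15,"ax":0,"ay":0,"az":0},{"hand":0.3,"dx":0,"dy":0,"dz":0.1,"ax":0,"ay":0,"az":0}]'
python3 go.py 613 179.5 10.3 -3.8 0
```

```text
time_s: 18.38
tcp_pos: [614.7, 179.0, 9.9]
eef_rot: [-3.137, 0.111, -0.007]
contact_force: [0.2, 0.2, -0.5]
finger_gap: 39.4
t 18.38 pos [614.7 179.    9.9] F [ 0.2  0.2 -0.5] gap 39.4 q [0.23 0.74 1.41 0.   0.99 1.87]
delta cm tool [-0.18 -0.04 -0.04] rot deg [-0.1 -0.3 -0.2]
after rot, delta in target axes [-0.18 -0.04 -0.04]
```

```bash
python3 -m creep '[{"hand":0.3,"dx":0,"dy":0,"dz":0.1,"ax":0,"ay":0,"az":0},{"hand":0.3,"dx":0,"dy":0,"dz":0,"ax":0,"ay":0,"az":0}]'
python3 go.py 613 179.5 10.3 -3.8 0
```

```text
time_s: 18.62
tcp_pos: [615.0, 179.1, 9.8]
eef_rot: [-3.137, 0.11, -0.009]
contact_force: [-0.6, 1.3, 0.7]
finger_gap: 39.2
t 18.62 pos [615.  179.1   9.8] F [-0.6  1.3  0.7] gap 39.2 q [0.23 0.74 1.41 0.   0.98 1.87]
delta cm tool [-0.2  -0.03 -0.06] rot deg [-0.2 -0.3 -0.2]
after rot, delta in target axes [-0.2  -0.03 -0.05]
```

```bash
python3 -m creep '[{"hand":0.3,"dx":-0.05,"dy":0,"dz":0.15,"ax":0,"ay":0,"az":0}]'
python3 go.py 613 179.5 10.3 -3.8 0
python3 -m creep '[{"hand":0.3,"dx":-0.05,"dy":0,"dz":0.0,"ax":0,"ay":0,"az":0}]'
```

```text
time_s: 18.75
tcp_pos: [615.1, 179.1, 9.5]
eef_rot: [-3.137, 0.11, -0.011]
contact_force: [-6.7, -1.9, 21.5]
finger_gap: 39.3
t 18.75 pos [615.1 179.1   9.5] F [-6.7 -1.9 21.5] gap 39.3 q [0.23 0.74 1.41 0.   0.98 1.87]
delta cm tool [-0.21 -0.02 -0.08] rot deg [-0.2 -0.4 -0.2]
after rot, delta in target axes [-0.21 -0.02 -0.08]
time_s: 18.88
tcp_pos: [614.7, 179.2, 9.8]
eef_rot: [-3.137, 0.11, -0.012]
contact_force: [0.2, -1.1, -0.2]
finger_gap: 39.6
```

Seated: contact at TCP z ≈ 9.7 mm, and the force is back to zero. Release slowly and rise.

```bash
python3 -m creep '[{"hand":0.5,"dx":0,"dy":0,"dz":0,"ax":0,"ay":0,"az":0},{"hand":0.62,"dx":0,"dy":0,"dz":0,"ax":0,"ay":0,"az":0},{"hand":0.62,"dx":0,"dy":0,"dz":0,"ax":0,"ay":0,"az":0},{"hand":0.62,"dx":0,"dy":0,"dz":-1,"ax":0,"ay":0,"az":0},{"hand":0.62,"dx":0,"dy":0,"dz":-2,"ax":0,"ay":0,"az":0},{"hand":0.62,"dx":0,"dy":0,"dz":-4,"ax":0,"ay":0,"az":0},{"hand":0.62,"dx":0,"dy":0,"dz":-5,"ax":0,"ay":0,"az":0},{"hand":0.62,"dx":-2,"dy":0,"dz":-5,"ax":0,"ay":0,"az":0},{"hand":0.62,"dx":-5,"dy":0,"dz":-3,"ax":0,"ay":0,"az":0},{"hand":0.62,"dx":-5,"dy":0,"dz":0,"ax":0,"ay":0,"az":0},{"hand":0.62,"dx":-5,"dy":0,"dz":0,"ax":0,"ay":0,"az":0},{"hand":0.62,"dx":0,"dy":0,"dz":0,"ax":0,"ay":0,"az":0}]'
python3 - <<'E'
from h import *
for n in('scene','top'):
    d=cam(n); save(d,'k_%s.png'%n); X=cloud(d); old=np.load('pics/%s0.npz'%n)['X']
    g=d['frame'][110:300,150:400] if n=='scene' else d['frame'][130:230,160:370]
    cv2.imwrite('pics/k2_%s.png'%n,cv2.resize(g[...,::-1],None,fx=3.2,fy=3.2,interpolation=cv2.INTER_CUBIC))
    m=np.isfinite(X[...,0])&(X[...,2]>14)&(X[...,2]<24)&(X[...,0]>540)&(X[...,0]<700)&(X[...,1]>90)&(X[...,1]<265)
    print(n,cv2.minAreaRect(X[m][:,:2].astype(np.float32)))
    for t in ['clip','clip_arm','deep_comb_mid','low_comb_mid','soap_dish','trimmer','beard_brush','cream_jar','oil_bottle','pocket_comb']:
        for r in finder.masks_of(t,n)[:2]:
            P=X[r['pixels']]; P=P[~np.isnan(P[:,0])]
            if len(P): print(t,round(r['score'],2),np.round(r['uv']),np.round(np.median(P,0)),np.round(np.percentile(P,[3,97],axis=0)).tolist())
E
```

```text
time_s: 20.38
tcp_pos: [438.5, 190.7, 225.9]
eef_rot: [-3.132, 0.111, -0.029]
contact_force: [0.4, 0.0, 0.1]
finger_gap: 52.9
scene ((621.2489624023438, 179.11285400390625), (148.01844787597656, 110.0986099243164), 86.5026626586914)
clip 0.64 [210. 181.] [ 642. -162.    4.] [[565.0, -238.0, 1.0], [738.0, -99.0, 115.0]]
clip_arm 0.66 [170. 157.] [ 721. -178.  108.] [[681.0, -218.0, 61.0], [750.0, -158.0, 123.0]]
deep_comb_mid 0.85 [289. 235.] [626. 184.  23.] [[599.0, 158.0, 9.0], [649.0, 200.0, 38.0]]
deep_comb_mid 0.79 [261. 150.] [ 421. -186.   16.] [[383.0, -219.0, 1.0], [445.0, -163.0, 31.0]]
low_comb_mid 0.49 [207. 166.] [ 611. -202.   15.] [[585.0, -226.0, 6.0], [637.0, -185.0, 19.0]]
soap_dish 0.59 [288. 250.] [628. 193.   9.] [[570.0, 109.0, 4.0], [676.0, 250.0, 21.0]]
soap_dish 0.33 [173. 158.] [ 720. -176.  107.] [[681.0, -219.0, 57.0], [750.0, -157.0, 123.0]]
trimmer 0.86 [198. 202.] [753.  -5.  88.] [[735.0, -27.0, 10.0], [764.0, 1.0, 150.0]]
beard_brush 0.93 [267. 195.] [553.  12.  28.] [[504.0, -13.0, 1.0], [593.0, 20.0, 32.0]]
cream_jar 0.76 [399. 274.] [525. 411.  41.
[... 815 characters left out ...]
174.] [614. 179.  24.] [[588.0, 160.0, 10.0], [644.0, 199.0, 37.0]]
low_comb_mid 0.85 [338. 182.] [ 606. -206.   14.] [[576.0, -226.0, 2.0], [634.0, -187.0, 19.0]]
soap_dish 0.93 [211. 172.] [618. 177.   7.] [[566.0, 110.0, 2.0], [669.0, 247.0, 21.0]]
trimmer 0.65 [270. 127.] [731. -17. 122.] [[723.0, -34.0, 21.0], [756.0, -1.0, 150.0]]
beard_brush 0.73 [262. 201.] [541.   1.  29.] [[497.0, -16.0, 23.0], [585.0, 18.0, 33.0]]
cream_jar 0.83 [123. 208.] [511. 396.  46.] [[488.0, 373.0, 3.0], [537.0, 425.0, 51.0]]
oil_bottle 0.61 [417. 169.] [ 630. -430.   54.] [[618.0, -444.0, 13.0], [645.0, -421.0, 86.0]]
pocket_comb 0.85 [266. 249.] [412.   4.   4.] [[397.0, -60.0, -2.0], [425.0, 61.0, 8.0]]
```

View pics/k2_scene.png

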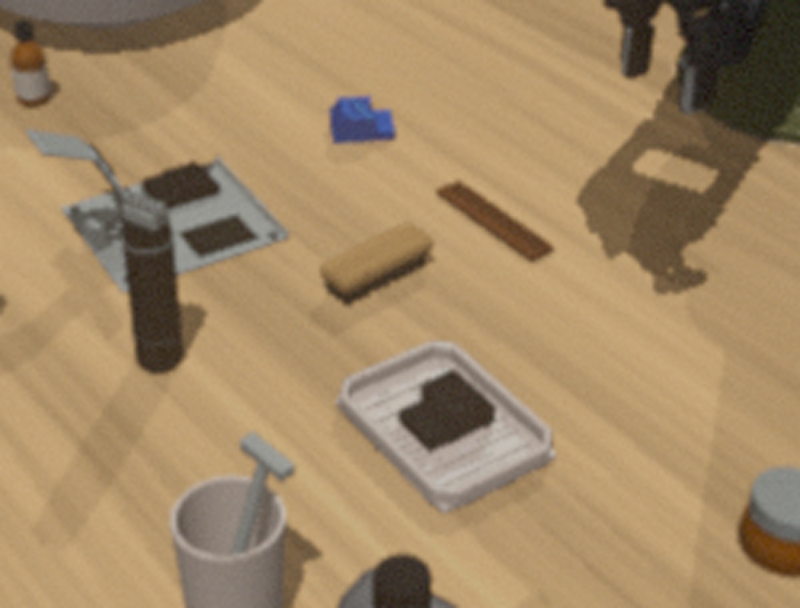

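View pics/k2_top.png

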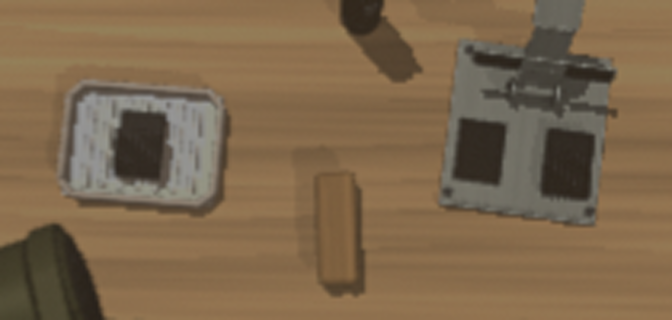

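The comb lies flat in the dish, teeth up, with its top at ~37 mm (36.5 expected). The dish hasn't moved, the clip is open and the shallow comb is in place. Handing in.

```bash
python3 -c "
from h import *
S=ctrl.sense();print(S['time_s'],np.round(S['joint_velocities'],3),np.round(S['contact_force'],1));print(ticket.hand_in())"
```

```text
21.475 [-0.001 -0.    -0.001 -0.002 -0.001  0.001] [0.9 0.2 0.2]
the job is handed in; nothing more can be done
None
```

The job is done and handed in at 21.5 s. I pushed the closed fingertips in under the thumb tab and lifted it until the arm snapped over and stayed open. Only then did I grip the deep comb across its width (gap 39.4 mm), carry it over and lay it flat, teeth up, in the soap dish.

**Last checks, both cameras:**
- **Comb:** it lies mid-dish with its top at about 37 mm (36.5 mm expected).
- **Clip:** the arm stands open, its top at about 120 mm, with the shallow comb still in place.
- **Other things:** the dish is within about 0.5 mm of where it was. The trimmer, brush, bottle, jar and pocket comb are where they were within camera noise (a few mm).
- **Robot:** clear of everything and at rest.

**What went less smoothly:**
- **Last joint at its limit:** early on, while tilting the hand, the last joint read -2.56 rad after rounding, against a range of ±2.55. I did not read the exact value. I turned the hand half round to get away from it.
- **Push when seating:** lowering the comb onto the dish gave a brief push of about 21 N through the gripped comb. It was gone by the next reading.
- **Network errors:** the networks twice returned the wrong thing for the deep comb, once the trimmer and at other times the blue look-alike. I ruled these out by position and colour.

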